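# Draw out the dish tray and hold out the washed trackball ball

### The job

The trackball's ball has been washed and left in the dished tray of the little wooden desk organiser. Take the tray by its front grip, draw it straight out of the organiser's grooves and turn it, level, through a quarter turn so that its free grip points straight to the near side of the desk, the side the robot stands on, for the user who sits there. Finish still holding the tray out, level and still, at least 10 cm above the desk in the free space before the organiser's open front, and keep the ball resting in the middle of the dish all the way, without touching it or disturbing the other things on the desk.

Things in the scene. Friction and masses are not known exactly. Their poses are not given: they have to be found in the camera images.
- organiser: pale wooden desk organiser, 164 long x 150 wide x 73 mm high, fixed. Origin: centre of its underside; x from its open front to its back, z up: the tray is drawn out along its -x. Two dummy drawers in the front, knobs 16 mm out at 21 mm height. Above them two cheeks with a groove each, no roof. The tray stands in the grooves, its origin at about x = -24 mm, and is free of them beyond x = -137 mm.
- dish_tray: loose wooden tray, 0.12 kg: frame 113 long (x) x 129 mm wide (y), 13 mm high, with a round well (96 mm across, 10 mm deep, sloping 6 degrees in the middle to 20 at the rim) and a block grip at each end of x. Origin: middle of the well's underside, z up; runners' underside at z = 8 mm. It starts parallel to the organiser; the front grip (-x) sticks out of the front, the free grip is at +x.
- front_grip (a point): middle of the tray's front grip, at (-76, 0, 13) mm in the tray's frame: a block with rounded edges, 18 mm wide (y, the way to pinch it), 38 mm long (x), 22 mm high (from 2 to 24 mm above the tray's origin); nothing stands beside it.
- free_grip (a point): middle of the other, equal grip at (+76, 0, 13) mm in the tray's frame; it lies inside the organiser at the start
- dish_centre (a point): lowest point of the well, 3 mm above the tray's origin; the ball at rest in the middle stands over it with its centre 19 mm higher
- ball_center (a point): centre of the loose grey trackball ball, 38 mm in diameter, about 0.04 kg; it rolls freely in the well and lies in its middle at the start
- trackball: bystander, loose: the opened trackball to which the ball belongs, a dark low housing 118 x 96 x 37 mm with an empty round socket, nearer to the robot's side than the organiser. Origin: centre of the underside
- mug: bystander, loose: white mug, 95 mm high. Origin: centre of the underside
- glue: bystander, loose: glue stick standing upright, 26 mm across, 90 mm high. Origin: centre of the underside
- pen_pot: bystander, loose: black pen pot with pens, 80 mm across, 147 mm high. Origin: centre of the underside
- eraser: bystander, loose: eraser in a paper sleeve, 23 x 55 x 14 mm. Origin: centre of the underside
- ball: the loose ball itself (its origin turns with it as it rolls: use its centre, point ball_center)
- groove_mouth (a point): middle between the open front ends of the two grooves, at (-81, 0, 53) mm in the organiser's frame. The tray's runners lie on the groove floors at this height, with about 2.5 mm play at each side and 5 mm above; the cheeks reach 20 mm higher.
There are look-alikes about, which are no part of the job. Of the things shaped like the ball, the grey one is meant.

How it is judged:
On the way:
1. the tray is drawn out of the organiser's grooves, held by the fingers (x of dish_tray in the frame of organiser below -0.14 m and contact force between the fingers and dish_tray above 1 N), for 0.1 s.
At the end, for the whole second after the job is handed in: The fingers still hold the tray before the organiser, at rest, level within 6 degrees, over 10 cm above the desk, a quarter turn (within 15 degrees) from how it stood there, free grip to the near side (so the organiser lies on the tray's +y side); the ball is within 10 mm of the dish's middle (height (world z) of dish_tray above 0.1 m and angle between dish_tray's own z axis and vertical below 0.1 rad and angle between the x axis of dish_tray and the x axis of organiser, either way round above 1.309 rad and y of organiser in the frame of dish_tray above 0.05 m and horizontal distance between ball_center and dish_centre below 0.01 m and height (world z) of ball_center above 0.11 m and contact force between the fingers and dish_tray above 1 N and contact force between dish_tray and organiser below 0.05 N and linear speed of dish_tray below 0.02 m/s); the arm keeps its last pose, push and grip.
It fails at once if the ball rolls more than 25 mm from the middle of the dish (horizontal distance between ball_center and dish_centre above 0.025 m).
It fails at once if the fingers touch the ball (contact force between the fingers and ball above 0.3 N).
It fails at once if the tray is tipped more than 12 degrees (angle between dish_tray's own z axis and vertical above 0.21 rad).
It fails at once if a bystander (trackball, mug, glue stick, pen pot, eraser) is shifted by more than 3 cm (distance of any of trackball, mug, glue, pen_pot, eraser from where it was at the start of the episode above 0.03 m).
It also fails if it takes over 51 s, if anything falls off the work surface, if the arm or the gripper's body presses on something with over 40 N, if the wrist force passes 120 N, or if a joint passes its speed limit or range.

### The arm

A 7-joint arm with a two-finger parallel gripper is mounted at the origin on the work surface; the furniture and walls round the work are solid. World frame = base frame: x ahead of the robot, y to its left, z up, the work surface at z = 0. Lengths are in m, angles in rad, forces in N, time in s.
With the tool pointing down it reaches from about 0.4 to 0.875 m from the base axis. Payload 6.5 kg.
Tool frame: the origin (TCP) lies on the centre line of the jaws, within the pads' length; the fingertips stand 19 mm ahead of it and the grasp point (between the pads) is the TCP; x points along the fingers, z is the direction in which the jaws open and shut, and the axes are right-handed (so a half turn about x gives the same grasp; the last joint's range is limited). The gripper opens to 85 mm and grips with 20 to 120 N. Pads are 22 mm wide; open, the fingers measure 114 mm over their backs; the gripper's body (76 mm by 85 mm) begins 54 mm behind the grasp point. The pads swing forward as they close: fully open they stand 13 mm farther back than shut.
Start: joints at [1.044, 0.536, -0.004, 1.538, 0.003, 1.067, -0.071], TCP at [0.289, -0.582, 0.25] pointing down, gripper open.
Joint ranges: [-2.7, 2.7], [-0.37, 2.16], [-1.27, 1.26], [0.24, 2.4], [-1.31, 4.45], [0.19, 1.91], [-2.76, 2.76]. Speed limits (rad/s): [2.39, 2.39, 3.14, 3.14, 3.14, 3.14, 3.14].

### API

Orientations are given as [roll, pitch, yaw] about the fixed x, y, z axes, in that order (R = Rz(yaw) Ry(pitch) Rx(roll)).
In Python, from rig import readout, vision, close_job gives the robot as it stands.
- The arm moves only by the shell command python3 -m handwheel 'ROWS' [FORCE]. ROWS is JSON, a list that holds one entry, the list of rows, each a list of 7 numbers: the shift along the tool's x, y, z in mm, then the turn, a rotation vector about the tool's x, y, z in degrees, then the opening, from 0 (shut) to 1 (fully open). In form: [[[x, y, z, ax, ay, az, hand], ...]]. A call has 1 to 20 rows; each row shifts and turns the commanded pose from where the row before left it, along the tool's axes as they then stand; what a row does not reach is not made up. A row lasts 1/10 s, in which the tool goes at most 50 mm and 8.59 degrees, less where a joint would pass 70% of its speed; a pose out of reach is approached as far as the arm can. A call with a gripper value outside its range is refused whole. The fingers move at their own pace and stop on an object; FORCE is the grip in N (left out, the last holds). Time passes only in rows, so rows that do not move let the fingers close. It gives the time, the measured TCP pose, the force and the opening at its end, in the units of the state.
- readout.observe(): the state, without advancing time (a new reading comes with each control period).
- vision.get_image(name): name is "side" or "top" or "wrist"; returns the picture (400x640x3 uint8, blue, green, red); there is no depth.
- vision.camera_info(name): a dict with "fx", "fy", "cx", "cy" (pixels), "rvec" (rotation vector, rad) and "tvec" (3), from world to camera coordinates, as OpenCV has them. Camera axes: x right, y down, z forward; pixel columns grow to the right and rows downward; lengths in m; the calibration is good to about 2 mm. A picture is of the moment at which its call begins: read the wrist's pose just before it. camera_info takes no time and is no camera call; for the wrist camera it gives the pose at the moment of the call.
- close_job(): hands the job in, once; it reports no verdict.
The state is a dict: "t": time; "joints": joint angles; "joint_vel": joint speeds; "tau": joint torques, N m; "tool_pos": TCP position; "ee_rot": TCP orientation; "ft_force": force on the tool from outside, world axes, zero at the start; "moment": the same for the moment, N m; "finger_gap": finger opening in m.
Only numpy, scipy, OpenCV 4.12 (cv2) and the standard library are available. Lean on these libraries where they do the work, as an engineer would, in place of code of your own. Each camera call takes 0.05 s, during which the arm holds its last target. There are 200 camera calls.

## Working session

There is one attempt and no reset: what is moved stays moved. The work goes in short steps, Python scripts to look and compute and a shell command to move; the robot and the scene stay as the last step left them, time stands still between calls to the robot, and variables do not carry over. Pictures are saved under pics/ and viewed, about 8 in all and at most 12, crops included, and the job is handed in when it is done.

```bash
mkdir -p pics; ls; python3 - <<'E'
from rig import readout,vision
import cv2
print(readout.observe())
for n in("side","top"):
    cv2.imwrite(f"pics/{n}0.png",vision.get_image(n)); print(n,vision.camera_info(n))
E
```

```text
pics
{'t': 0.0, 'joints': array([ 1.04381244,  0.53717354, -0.00441918,  1.53889508,  0.00259857,
        1.06731812, -0.07122316]), 'joint_vel': array([ 7.62493120e-04, -2.43792408e-03, -5.50822286e-05, -6.87828880e-04,
        4.24697302e-04, -1.21225102e-03, -1.23430857e-04]), 'tau': array([ 7.48758316e-05, -5.83415651e+01,  1.04848322e+00, -2.59105647e+01,
        1.22972604e-02,  9.35135409e-03, -8.40257826e-06]), 'tool_pos': array([ 0.2887221 , -0.58166685,  0.24939992]), 'ee_rot': array([-3.06336095,  1.5690079 ,  2.10984333]), 'ft_force': array([-0.55791971,  0.66117843, -0.50171827]), 'moment': array([-0.06151919,  0.02602606,  0.01851247]), 'finger_gap': 0.08561463701647438}
side {'fx': 437.77914085898675, 'fy': 437.77914085898675, 'cx': 323.7416046172244, 'cy': 197.83164475933566, 'rvec': array([ 2.07927489, -0.3669917 ,  0.19367489]), 'tvec': array([-0.40357047,  0.14800763,  1.24348696])}
top {'fx': 467.56997650038284, 'fy': 467.56997650038284, 'cx': 316.8392762842845, 'cy': 199.2340375299323, 'rvec': array([ 2.18027796, -2.15400609,  0.12509974]), 'tvec': array([0.02119502, 0.41989468, 1.19184051])}
```

View pics/top0.png

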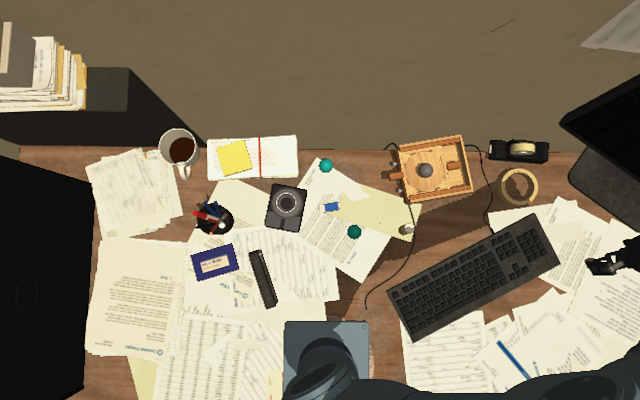

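View pics/side0.png

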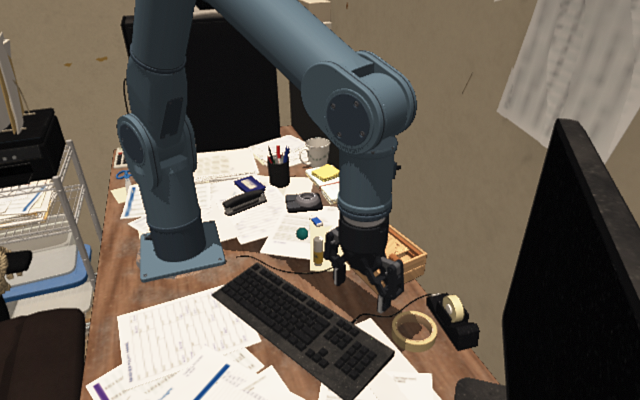

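```bash
cat > h.py <<'E'
import cv2,numpy as np
from rig import vision,readout
def ray(n,u,v,z,ci=None):
    c=ci or vision.camera_info(n); R=cv2.Rodrigues(c['rvec'])[0]; o=-R.T@c['tvec']
    d=R.T@np.array([(u-c['cx'])/c['fx'],(v-c['cy'])/c['fy'],1]); return o+d*(z-o[2])/d[2]
def proj(n,p,ci=None):
    c=ci or vision.camera_info(n); q=cv2.Rodrigues(c['rvec'])[0]@np.array(p)+c['tvec']
    return q[0]/q[2]*c['fx']+c['cx'],q[1]/q[2]*c['fy']+c['cy']
E
python3 - <<'E'
import cv2
from h import *
im=cv2.imread('pics/top0.png')
c=im[120:250,370:500]; cv2.imwrite('pics/c1.png',cv2.resize(c,None,fx=4.6,fy=4.6,interpolation=cv2.INTER_CUBIC))
for n,p,z in[("ball",(425.5,170),.067),("grip",(393,175),.058),("glue",(407,229),.09),("eraser",(331,207),.014),("trackball",(287,207),.037),("pot",(212,215),.1),("mug",(179,148),.09)]: print(n,ray("top",*p,z).round(3))
E
```

```text
ball [ 0.492 -0.247  0.067]
grip [ 0.48  -0.166  0.058]
glue [ 0.342 -0.194  0.09 ]
eraser [ 0.401 -0.011  0.014]
trackball [0.397 0.103 0.037]
pot [0.37 0.28 0.1 ]
mug [0.536 0.37  0.09 ]
```

View pics/c1.png

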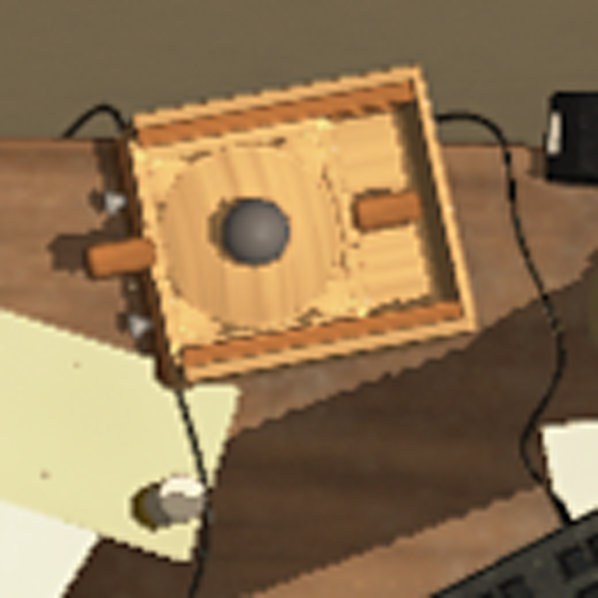

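```bash
python3 - <<'E'
from h import *
f=lambda x,y,z: ray("top",370+x/4.6,120+y/4.6,z)
C=[f(*p,.073) for p in[(133,115),(420,67),(475,328),(182,382)]]
for c in C: print(c.round(3))
print('org',np.mean(C,0).round(4))
a=(C[1]+C[2]-C[0]-C[3]); print('orgx yaw',np.degrees(np.arctan2(a[1],a[0])), np.linalg.norm(a)/2)
a=(C[0]+C[1]-C[2]-C[3]); print('orgy yaw',np.degrees(np.arctan2(a[1],a[0])), np.linalg.norm(a)/2)
g=f(118,257,.069);h=f(387,209,.069);b=f(254,232,.067); print('grip',g,'free',h,'ball',b,np.linalg.norm(g-h)); a=h-g; print(np.degrees(np.arctan2(a[1],a[0])))
print('front tip',f(85,260,.069))
s=readout.observe()
from scipy.spatial.transform import Rotation as R
print(R.from_euler('xyz',s['ee_rot']).as_matrix().round(3))
E
```

```text
[ 0.554 -0.179  0.073]
[ 0.584 -0.338  0.073]
[ 0.439 -0.364  0.073]
[ 0.407 -0.205  0.073]
org [ 0.4961 -0.2714  0.073 ]
orgx yaw -79.2308558664378 0.16196354216938447
orgy yaw 10.144647122198325 0.14816042732343568
grip [ 0.47613297 -0.17108663  0.069     ] free [ 0.50466636 -0.31900822  0.069     ] ball [ 0.49129505 -0.24623625  0.067     ] 0.15064843727125005
-79.08200468498664
front tip [ 0.4742429  -0.15301385  0.069     ]
[[-0.001  0.896  0.445]
 [ 0.001  0.445 -0.896]
 [-1.    -0.    -0.002]]
```

```bash
python3 -m handwheel '[[[0,13,-11,0,0,0,0.6],[0,27,-22,0,0,0,0.6],[0,27,-22,0,0,0,0.6],[0,27,-22,0,0,0,0.6],[0,27,-22,0,0,0,0.6],[0,27,-22,0,0,0,0.6],[0,27,-22,0,0,0,0.6],[0,27,-22,0,0,0,0.6],[0,27,-22,0,0,0,0.6],[0,27,-22,0,0,0,0.6],[0,27,-22,0,0,0,0.6],[0,27,-22,0,0,0,0.6],[0,27,-22,0,0,0,0.6],[0,14,-10,0,0,0,0.6]]]' 60
python3 -m handwheel '[[[0,0,0,-4,0,0,0.6],[0,0,0,-8,0,0,0.6],[0,0,0,-8,0,0,0.6],[0,0,0,-8,0,0,0.6],[0,0,0,-8,0,0,0.6],[0,0,0,-8,0,0,0.6],[0,0,0,-8,0,0,0.6],[0,0,0,-8,0,0,0.6],[0,0,0,-8,0,0,0.6],[0,0,0,-6,0,0,0.6],[0,0,0,0,0,0,0.6],[0,0,0,0,0,0,0.6]]]'
python3 - <<'E'
from h import *
from scipy.spatial.transform import Rotation as R
s=readout.observe(); print(s['t'],s['tool_pos'],s['joints'].round(2),s['finger_gap']); print(R.from_euler('xyz',s['ee_rot']).as_matrix().round(3))
ci=vision.camera_info("wrist"); im=vision.get_image("wrist"); cv2.imwrite('pics/w1.png',im)
import pickle; pickle.dump(ci,open('ci1.pkl','wb'))
for p in[(.477,-.171,.069),(.491,-.246,.067)]: print(proj("wrist",p,ci))
E
```

```text
t: 1.5
tool_pos: [0.4776, -0.1673, 0.2501]
ee_rot: [2.636, 1.569, 1.53]
ft_force: [-0.2, 0.1, 0.2]
finger_gap: 0.0509
t: 2.7
tool_pos: [0.4765, -0.1709, 0.2501]
ee_rot: [2.54, 1.57, 2.718]
ft_force: [-0.2, 0.2, -0.6]
finger_gap: 0.0513
2.7 [ 0.47645453 -0.17089203  0.25007617] [ 0.6   0.32 -0.41  1.89  0.16  0.96  0.29] 0.0512734115785911
[[-0.    -0.178  0.984]
 [ 0.     0.984  0.178]
 [-1.     0.    -0.   ]]
(np.float64(328.75159008205617), np.float64(177.06782448786208))
(np.float64(329.0745193589221), np.float64(246.7858863785907))
```

View pics/w1.png

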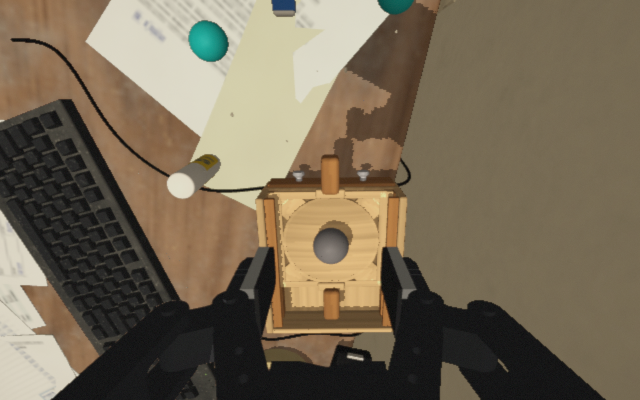

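```bash
python3 - <<'E'
from h import *
import pickle; ci=pickle.load(open('ci1.pkl','rb')); im=cv2.imread('pics/w1.png')
hsv=cv2.cvtColor(im,cv2.COLOR_BGR2HSV)
m=cv2.inRange(hsv,(5,120,60),(18,255,235))
P=[]
for (x0,y0,x1,y1) in[(318,150,345,186),(318,292,345,322)]:
    ys,xs=np.nonzero(m[y0:y1,x0:x1]); print(xs.min()+x0,xs.max()+x0,ys.min()+y0,ys.max()+y0)
    P.append(ray("w",np.median(xs)+x0,(ys.min()+ys.max())/2+y0,.069,ci))
print(P); a=P[1]-P[0]; print(np.degrees(np.arctan2(a[1],a[0])))
print('tip',ray("w",330.5,155,.069,ci)); print('ball',ray("w",331,246,.067,ci))
E
```

```text
318 344 154 185
318 344 292 321
[array([ 0.4768342 , -0.16335968,  0.069     ]), array([ 0.50729104, -0.31719071,  0.069     ])]
-78.80090227060565
tip [ 0.47475183 -0.14935576  0.069     ]
ball [ 0.49282631 -0.24473708  0.067     ]
```

```bash
python3 -m handwheel '[[[10,3,2,-0.6,0,0,0.6],[20,0,0,0,0,0,0.6],[25,0,0,0,0,0,0.6],[25,0,0,0,0,0,0.6],[25,0,0,0,0,0,0.6],[25,0,0,0,0,0,0.6],[20,0,0,0,0,0,0.6],[15,0,0,0,0,0,0.6],[10,0,0,0,0,0,0.6],[10,0,0,0,0,0,0.6],[5,0,0,0,0,0,0.6],[0,0,0,0,0,0,0.6],[0,0,0,0,0,0,0.6]]]' 60
python3 - <<'E'
from h import *
cv2.imwrite('pics/w2.png',vision.get_image("wrist")); print(readout.observe()['tool_pos'])
E
```

```text
t: 4.05
tool_pos: [0.4784, -0.1676, 0.0606]
ee_rot: [-0.555, 1.57, -0.363]
ft_force: [-0.2, 0.5, 0.0]
finger_gap: 0.0515
[ 0.47854139 -0.16765719  0.06077755]
```

View pics/w2.png

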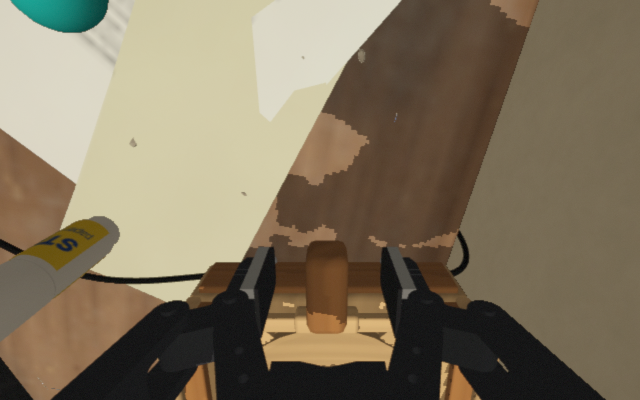

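```bash
python3 -m handwheel '[[[0,0,0,0,0,0,0.45],[0,0,0,0,0,0,0.35],[0,0,0,0,0,0,0.28],[0,0,0,0,0,0,0.24],[0,0,0,0,0,0,0.2],[0,0,0,0,0,0,0.17],[0,0,0,0,0,0,0.1],[0,0,0,0,0,0,0],[0,0,0,0,0,0,0],[0,0,0,0,0,0,0]]]' 60
python3 -m handwheel '[[[-0.7,1,0,0,0,0,0],[0,2,0,0,0,0,0],[0,3,0,0,0,0,0],[0,4,0,0,0,0,0],[0,4,0,0,0,0,0],[0,3,0,0,0,0,0],[0,2,0,0,0,0,0],[0,1,0,0,0,0,0],[0,0,0,0,0,0,0],[0,0,0,0,0,0,0]]]' 70
python3 - <<'E'
from h import *
cv2.imwrite('pics/w3.png',vision.get_image("wrist")); print(readout.observe()['tool_pos'])
E
```

```text
t: 5.1
tool_pos: [0.4782, -0.1676, 0.0605]
ee_rot: [-1.284, 1.571, -1.092]
ft_force: [-1.7, 0.2, 6.1]
finger_gap: 0.0172
t: 6.1
tool_pos: [0.4743, -0.148, 0.061]
ee_rot: [-2.251, 1.571, -2.059]
ft_force: [-0.2, -0.3, -2.5]
finger_gap: 0.017
[ 0.47423911 -0.1480296   0.06093552]
```

View pics/w3.png

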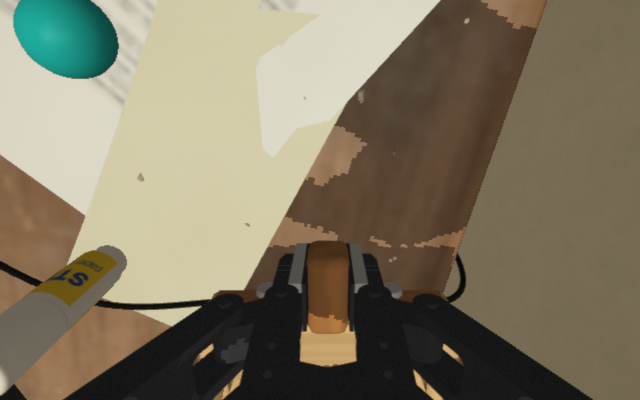

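```bash
python3 -m handwheel '[[[0,2,0,0,0,0,0],[0,4,0,0,0,0,0],[0,6,0,0,0,0,0],[0,8,0,0,0,0,0],[0,9,0,0,0,0,0],[0,9,0,0,0,0,0],[0,9,0,0,0,0,0],[0,8,0,0,0,0,0],[0,6,0,0,0,0,0],[0,4,0,0,0,0,0],[0,2,0,0,0,0,0],[0,1,0,0,0,0,0],[0,0,0,0,0,0,0],[0,0,0,0,0,0,0]]]'
python3 - <<'E'
from h import *
im=vision.get_image("top"); cv2.imwrite('pics/t2.png',cv2.resize(im[110:270,320:520],None,fx=4,fy=4,interpolation=cv2.INTER_CUBIC)); print(readout.observe()['tool_pos'])
E
```

```text
t: 7.55
tool_pos: [0.4613, -0.0815, 0.061]
ee_rot: [-1.734, 1.571, -1.543]
ft_force: [-0.1, -0.1, -1.9]
finger_gap: 0.0171
[ 0.46133808 -0.08148393  0.0609707 ]
```

View pics/t2.png

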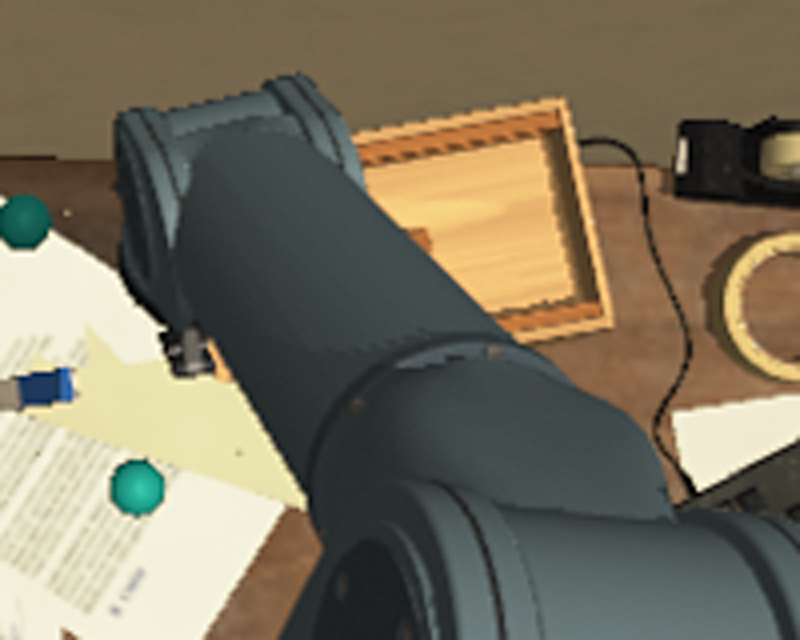

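```bash
python3 -m handwheel '[[[0,2,0,0,0,0,0],[0,4,0,0,0,0,0],[0,6,0,0,0,0,0],[0,8,0,0,0,0,0],[0,9,0,0,0,0,0],[0,9,0,0,0,0,0],[0,9,0,0,0,0,0],[0,8,0,0,0,0,0],[0,7,0,0,0,0,0],[0,5,0,0,0,0,0],[0,4,0,0,0,0,0],[0,3,0,0,0,0,0],[0,1,0,0,0,0,0],[0,0,0,0,0,0,0],[0,0,0,0,0,0,0]]]'
python3 - <<'E'
from h import *
a=vision.get_image("side"); b=vision.get_image("wrist")
cv2.imwrite('pics/s2.png',np.hstack([cv2.resize(a[180:330,240:440],(533,400)),b[200:400,200:460]]) if 0 else np.vstack([cv2.resize(a[190:310,250:450],(640,384)),b[200:,:]])); s=readout.observe();print(s['tool_pos'],s['joints'].round(2))
E
```

```text
t: 9.1
tool_pos: [0.447, -0.0078, 0.061]
ee_rot: [-1.627, 1.571, -1.436]
ft_force: [-0.6, -0.0, -2.1]
finger_gap: 0.0171
[ 0.44702906 -0.00781981  0.06098004] [ 0.16  0.55 -0.29  2.16  0.34  0.47 -0.2 ]
```

View pics/s2.png

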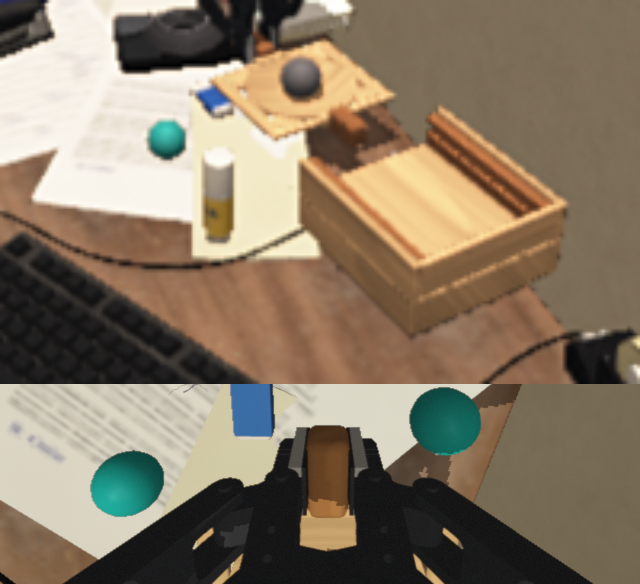

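```bash
python3 -m handwheel '[[[-2,0,0,0,0,0,0],[-4,0,0,0,0,0,0],[-6,0,0,0,0,0,0],[-8,0,0,0,0,0,0],[-10,0,1,0,0,0,0],[-10,0,2,0,0,0,0],[-10,0,4,0,0,0,0],[-10,0,6,0,0,0,0],[-10,0,7,0,0,0,0],[-10,0,8,0,0,0,0],[-10,0,8,0,0,0,0],[-8,0,8,0,0,0,0],[-6,0,8,0,0,0,0],[-4,0,8,0,0,0,0],[-2,0,7,0,0,0,0],[0,0,6,0,0,0,0],[0,0,4,0,0,0,0],[0,0,2,0,0,0,0],[0,0,1,0,0,0,0],[0,0,0,0,0,0,0]]]'
python3 - <<'E'
from h import *
s=readout.observe();print(s['tool_pos'],s['joints'].round(2))
a=vision.get_image("side"); cv2.imwrite('pics/s3.png',cv2.resize(a[140:310,230:450],None,fx=2.5,fy=2.5))
E
```

```text
t: 11.2
tool_pos: [0.5253, 0.0077, 0.1708]
ee_rot: [3.102, 1.57, -2.989]
ft_force: [0.0, 0.3, -2.0]
finger_gap: 0.0171
[0.52531141 0.00772202 0.17078716] [ 0.19  0.46 -0.37  1.92  0.23  0.8  -0.11]
```

View pics/s3.png

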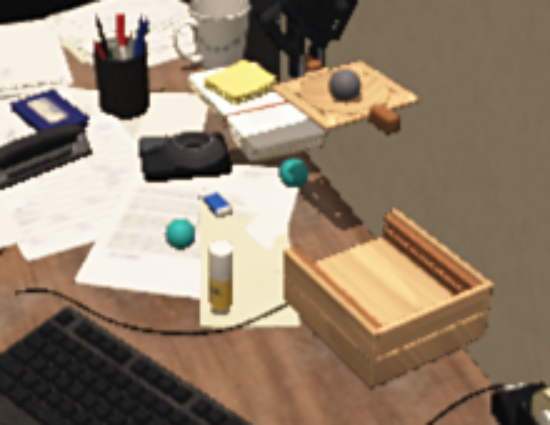

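```bash
python3 -m handwheel '[[[0,0,0,1,0,0,0],[0,0,0,2,0,0,0],[0,0,0,3,0,0,0],[0,0,0,4,0,0,0],[0,0,0,4,0,0,0],[0,0,0,4,0,0,0],[0,0,0,4,0,0,0],[0,0,0,4,0,0,0],[0,0,0,4,0,0,0],[0,0,0,4,0,0,0],[0,0,0,4,0,0,0],[0,0,0,4,0,0,0],[0,0,0,4,0,0,0],[0,0,0,4,0,0,0],[0,0,0,4,0,0,0],[0,0,0,4,0,0,0],[0,0,0,3,0,0,0],[0,0,0,2,0,0,0],[0,0,0,1,0,0,0],[0,0,0,0,0,0,0]]]'
python3 -c "
from rig import readout;print(readout.observe()['joints'].round(2))"
python3 -m handwheel '[[[0,0,0,1,0,0,0],[0,0,0,2,0,0,0],[0,0,0,3,0,0,0],[0,0,0,4,0,0,0],[0,0,0,4,0,0,0],[0,0,0,4,0,0,0],[0,0,0,4,0,0,0],[0,0,0,4,0,0,0],[0,0,0,2.5,0,0,0],[0,0,0,1.5,0,0,0],[0,0,0,1,0,0,0],[0,0,0,0,0,0,0],[0,0,0,0,0,0,0],[0,0,0,0,0,0,0],[0,0,0,0,0,0,0],[0,0,0,0,0,0,0]]]'
python3 - <<'E'
from h import *
from scipy.spatial.transform import Rotation as R
s=readout.observe();print(s['tool_pos'],s['joints'].round(2)); print(R.from_euler('xyz',s['ee_rot']).as_matrix().round(3))
a=vision.get_image("side"); b=vision.get_image("top"); cv2.imwrite('pics/s4.png',np.vstack([cv2.resize(a[130:310,210:450],(640,480))])); cv2.imwrite('pics/t4.png',b)
E
```

```text
t: 13.25
tool_pos: [0.5255, 0.0078, 0.171]
ee_rot: [0.602, 1.571, -0.323]
ft_force: [-1.0, -0.1, -1.4]
finger_gap: 0.0168
[-0.01  0.44 -0.11  1.93  0.07  0.78 -1.09]
t: 14.85
tool_pos: [0.5255, 0.0077, 0.171]
ee_rot: [-1.979, 1.571, 2.838]
ft_force: [-0.3, 0.4, -0.8]
finger_gap: 0.0168
[0.52549205 0.00771683 0.17096292] [-0.11  0.43  0.01  1.93 -0.01  0.77 -1.56]
[[-0.     0.995  0.105]
 [ 0.     0.105 -0.995]
 [-1.    -0.    -0.   ]]
```

View pics/s4.png

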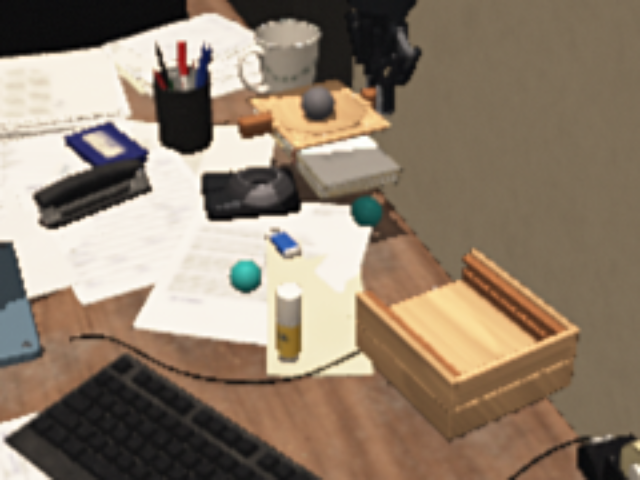

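```bash
python3 - <<'E'
from h import *
im=vision.get_image("side")
d=np.array([.995,.105,0]); t=np.array([.5255,.0077,.171]); o=t-.078*d-[0,0,.0155]
for n,p in[("ball",o+[0,0,.022]),("free end top",o-.095*d+[0,0,.024]),("grip end top",o+.095*d+[0,0,.024])]: print(n,proj("side",p))
g=im[150:190,300:360].astype(int); sat=g.max(2)-g.min(2); m=((sat<25)&(g.max(2)<130)).astype(np.uint8)
k,l,st,c=cv2.connectedComponentsWithStats(m)
for i in range(1,k):
    if st[i,4]>20: print(st[i],c[i]+[300,150])
s=readout.observe(); print(s['t'],s['ft_force'],s['finger_gap'],abs(s['joint_vel']).max())
E
```

```text
ball (np.float64(329.34215277206846), np.float64(168.64943586638393))
free end top (np.float64(299.3484141143051), np.float64(174.87789272101406))
grip end top (np.float64(357.734006700278), np.float64(161.5602449310812))
[  7   0  53  23 510] [340.44117647 157.02352941]
[24 13 11 12 92] [328.95652174 169.2826087 ]
15.0 [ 0.10572512  0.83260458 -2.06828815] 0.0170885146107934 0.00342611207779942
```

```bash
python3 -c "
from rig import close_job;print(close_job())"
```

```text
the job is handed in; nothing more can be done
None
```

I gripped the tray by its front grip (jaws at 17 mm, 70 N) and drew it about 163 mm straight out of the grooves. I then lifted it 11 cm and shifted it 8 cm away from the robot. Finally I turned it level through 95 degrees, so the free grip points straight to the near side. I handed it in at t = 15 s with the arm still holding.

- **Ball:** it lies in the middle of the dish. In the side view it was at (329.0, 169.3) px against a predicted (329.3, 168.6), which is a couple of millimetres at most.
- **Tray:** its origin is at about 0.155 m height and 27 cm in front of the organiser's centre, clear of it. I did not measure its tilt, but the side picture shows it level. The tool is vertical, and the tray's free end is within about 3 px of where a level tray would put it, judging by eye.
- **Hold:** the wrist force is steady at about -2 N and the joints are at rest.
- **Other things on the desk:** they look undisturbed in the pictures, though I did not measure them again.

No check failed. One picture from the top camera, taken during the draw, had the tray and ball hidden behind the arm, so I used the side camera for the later checks.

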